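# Spring open the blue brazing jig

### The job

The brazed copper elbow in the blue-lidded clamshell jig has cooled: press that jig's yellow release button so that its lid springs fully open to its stop. Leave the green-lidded jig shut.

Things in the scene. Friction and masses are not known exactly. Their poses are not given: they have to be found in the camera images.
- blue_button_top (a point): Centre of the top of the blue-lidded jig's yellow round release button: 32 mm across, vertical, standing 18 mm out of a black housing 54 x 46 mm, 44 mm high; its top is 62 mm above the bench when up. The x axis points level from the button to the lid and its hinge, z up; the lid's near edge is 50 mm along x, the hinge line (parallel to y) 190 mm. The jig is fixed.
- blue_button (a joint): Travel of that button, m: 0 up, 0.009 fully down. It starts to move at about 1.5 N and is fully down at about 5 N; it draws back the bolt that holds the lid, which lets go at about 0.005 to 0.006. It springs back when let go.
- blue_lid (a joint): Opening, rad, of the blue window-frame lid (140 x 140 mm, top 58 mm above the bench when shut) over a copper elbow on a dark steel bed 230 x 150 mm: 0 shut, held by the bolt against its spring; 1.75 at its stop, just past upright. Let go, it swings up and away from the button in about a second and stays; it reaches 200 mm above the bench.
- green_lid (a joint): Opening of the green lid of the other jig, rad: 0 shut; it must stay shut. That jig is built in the same way, and its yellow button is the wrong one. Which jig stands left or right varies.

How it is judged:
By the outcome, as a careful person would: the job done as asked, in the order asked, and still so for the second after the job is handed in, with the robot touching nothing.
It also fails if it takes over 26 s, if anything falls off the work surface, if the arm or the gripper's body presses on something with over 40 N, if the wrist force passes 120 N, or if a joint passes its speed limit or range.

### The arm

A 6-joint arm with a two-finger parallel gripper is mounted at the origin on the work surface. World frame = base frame: x ahead of the robot, y to its left, z up, the work surface at z = 0. Lengths are in mm, angles in rad, forces in N, time in s.
With the tool pointing down it reaches from about 300 to 775 mm from the base axis. Payload 14.6 kg.
Tool frame: the origin (TCP) lies between the finger pads; the fingertips stand 22 mm ahead of it and the grasp point (between the pads) lies 3 mm ahead of it (finger_overhang is the distance from the TCP to the fingertips, in mm); z points along the fingers, y is the direction in which the jaws open and shut (so a half turn about z gives the same grasp; the last joint's range is limited). The gripper opens to 94 mm and grips with 3 to 60 N. Pads are 16 mm wide; open, the fingers measure 119 mm over their backs; the gripper's body (75 mm by 177 mm) begins 78 mm behind the grasp point.
Start: joints at [1.063, 0.3, 1.521, -0, 1.321, -0.067], TCP at [234.661, 497.417, 227.446] pointing down, gripper open.
Joint ranges: [-3.03, 3.03], [-0.79, 2.21], [0.23, 2.52], [-1.04, 4.18], [0, 3.07], [-2.55, 2.55]. Speed limits (rad/s): [2.22, 2.22, 2.57, 3.14, 3.14, 3.14].

### API

Orientations are given as [roll, pitch, yaw] about the fixed x, y, z axes, in that order (R = Rz(yaw) Ry(pitch) Rx(roll)).
In Python, from cell import * gives the robot as it stands.
- The arm moves only by the tool jog_arm, never from a script. Its argument "increments" is a list of rows, each a list of 7 numbers: the shift along the tool's x, y, z in cm, then the turn, a rotation vector about the tool's x, y, z in degrees, then the finger opening in cm, from 0 to 9.4. In form: [[x, y, z, wx, wy, wz, grip], ...]. A call has 1 to 20 rows; each row shifts and turns the commanded pose from where the row before left it, along the tool's axes as they then stand; what a row does not reach is not made up. A row lasts 1/8 s, in which the tool goes at most 62.5 mm and 10.7 degrees, less where a joint would pass 70% of its speed; a pose out of reach is approached as far as the arm can. A call is refused whole if a number of a shift passes 6.25 or a number of a turn 10.7, either way. A call with a gripper value outside its range is refused whole. The fingers move at their own pace and stop on an object; "squeeze" is the grip in N (left out, the last holds). Time passes only in rows, so rows that do not move let the fingers close. It gives the time, the measured TCP pose, the force and the opening at its end, in the units of the state.
- read_state(): the state, without advancing time (a new reading comes with each control period).
- camera(name): name is "side" or "top"; returns a dict with "image" (480x640x3 uint8, red, green, blue), "K" (3x3 intrinsics, pixels), "rvec" (rotation vector, rad) and "tvec" (3), from world to camera coordinates, as OpenCV has them. Camera axes: x right, y down, z forward; pixel columns grow to the right and rows downward; lengths in mm; the calibration is good to about 2 mm. A picture is of the moment at which its call begins. There is no depth.
- sign_off(): hands the job in, once; it reports no verdict.
Trained networks look in a picture, given as the dict that the camera call returned (one of the last four; its "shot" number tells which), for a name from the list of things; names that differ only in an ending like _2 or _b are one class to them, and where a whole thing is asked for, a point or a joint stands for the part that bears it (a point fixed in the world has none). Each returns a list of dicts, best first, with "conf" (0 to 1); they miss things now and then, are a little off and sometimes report something else, mostly with a low value. They report only what shows in the picture. A call takes as long as a camera call.
- recognise(picture, name): "centre" ([x, y, z] in mm, in the coordinates of the camera as it stood for that picture, good to about 4 mm: the middle of the surface that is visible of it).
- regions_of(picture, name): "mask" (480x640 bool, what is visible of it).
The state is a dict: "clock": time; "joints": joint angles; "qd": joint speeds; "effort": joint torques, N m; "eef_pos": TCP position; "eef_rot": TCP orientation; "wrist_force": force on the tool from outside, world axes, zero at the start; "moment": the same for the moment, N m; "finger_gap": finger opening in mm.
Only numpy, scipy, OpenCV 4.12 (cv2) and the standard library are available. Lean on these libraries where they do the work, as an engineer would, in place of code of your own. Each camera call takes 0.05 s, during which the arm holds its last target.

## Working session

There is one attempt and no reset: what is moved stays moved. The work goes in short steps, Python scripts to look and compute and a tool call to move; the robot and the scene stay as the last step left them, time stands still between calls to the robot, and variables do not carry over. Pictures are saved under pics/ and viewed, and the job is handed in when it is done.

Besides the shell and the picture viewer there is one more tool, called after "Request:" by a JSON object that holds its "api" and its "payload". jog_arm: Moves the arm, as the interface text tells. Its arguments: {"type":"object","properties":{"increments":{"type":"array"},"squeeze":{"type":"number"}},"required":["increments"]}

```bash
mkdir -p pics; cat > h.py <<'E'
from cell import *
import numpy as np, cv2
def w(p,c):
    R=cv2.Rodrigues(np.array(p["rvec"],float))[0]; return R.T@(np.array(c,float)-np.array(p["tvec"],float).ravel())
def pix2z(p,uv,z):
    R=cv2.Rodrigues(np.array(p["rvec"],float))[0]; t=np.array(p["tvec"],float).ravel()
    d=R.T@np.linalg.inv(p["K"])@np.array([uv[0],uv[1],1.]); o=-R.T@t
    return o+d*(z-o[2])/d[2]
E
python3 - <<'E'
from h import *
for n in ("top","side"):
    p=camera(n); cv2.imwrite(f"pics/{n}1.png",p["image"][:,:,::-1])
    for k in ("blue_button_top","blue_button","blue_lid","green_lid"):
        try:
            for d in recognise(p,k)[:3]: print(n,k,round(d["conf"],2),w(p,d["centre"]).round(0))
        except Exception as e: print(n,k,e)
        try:
            for d in regions_of(p,k)[:3]:
                v,u=np.nonzero(d["mask"]); print("  mask",round(d["conf"],2),len(u),u.mean().round(1),v.mean().round(1), pix2z(p,(u.mean(),v.mean()),62 if "button" in k else 58).round(0))
        except Exception as e: print(e)
s=read_state(); print(s["clock"],s["eef_pos"],s["eef_rot"],s["wrist_force"],s["finger_gap"])
E
```

```text
top blue_button_top 0.76 [492. 147.  61.]
  mask 0.67 238 223.6 323.5 [490. 142.  62.]
top blue_button 0.75 [494. 145.  56.]
  mask 0.69 293 223.5 323.4 [491. 142.  62.]
top blue_lid 0.74 [605. 155.  59.]
  mask 0.72 3846 218.1 256.9 [607. 155.  58.]
top green_lid 0.75 [ 577. -246.   58.]
  mask 0.82 3567 442.6 270.1 [ 582. -244.   58.]
side blue_button_top 0.91 [495. 147.  66.]
side blue_button_top 0.33 [603. 172.  62.]
  mask 0.83 544 395.2 366.7 [493. 149.  62.]
side blue_button 0.75 [490. 152.  63.]
  mask 0.87 573 395.5 366.7 [492. 149.  62.]
  mask 0.5 6139 306.0 356.7 [606. 169.  62.]
side blue_lid 0.65 [606. 171.  61.]
  mask 0.82 6259 305.9 356.8 [607. 166.  58.]
side green_lid 0.97 [ 582. -228.   57.]
  mask 0.87 2611 387.2 182.0 [ 584. -231.   58.]
0.9 [234.67336757 497.42287295 227.4539255 ] [3.14156729e+00 6.62772765e-06 2.70077207e+00] [ 0.13096609 -0.56086632  0.36830915] 94.1308239105252
```

View pics/top1.png

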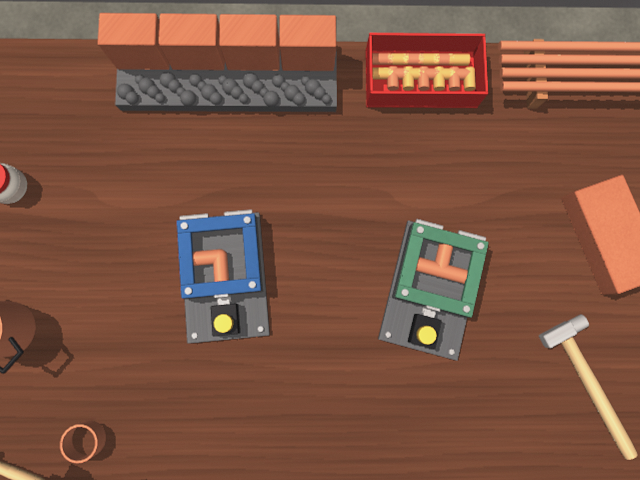

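View pics/side1.png

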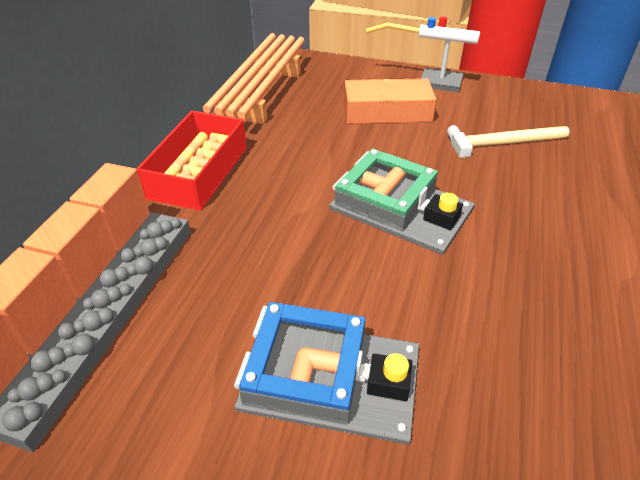

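Top view: the blue jig is on the left with its yellow button at (223,323). The green jig is on the right, button at (427,335). The button is at about (492,146,62), and the jig's x axis is turned about +0.12 rad. I'll turn the tool so that its long side lies parallel to the hinge, then close the fingers.

Request:
{"api": "jog_arm", "payload": {"increments": [[0, 0, 0, 0, 0, -8, 0], [0, 0, 0, 0, 0, -8, 0], [0, 0, 0, 0, 0, -8, 0], [0, 0, 0, 0, 0, -8, 0], [0, 0, 0, 0, 0, 0, 0]], "squeeze": 20}}

```text
clock: 1.52
eef_pos: [234.7, 497.4, 227.4]
eef_rot: [-3.142, -0.0, -3.025]
wrist_force: [0.2, -0.5, 0.0]
finger_gap: 47.3
```

```bash
python3 - <<'E'
from h import *
from scipy.spatial.transform import Rotation as R
s=read_state(); print(s["clock"],s["eef_pos"],s["eef_rot"],s["wrist_force"],s["finger_gap"])
r=R.from_euler("xyz",s["eef_rot"]); print(r.inv().apply(np.array([492,146,144])-s["eef_pos"]).round(1))
E
```

```text
1.525 [234.68598353 497.40564516 227.44330811] [-3.14157331e+00 -1.07747709e-06 -3.02478181e+00] [ 0.17318198 -0.54075503  0.0290941 ] 47.32065206270488
[-214.6 -379.    83.5]
```

Request:
{"api": "jog_arm", "payload": {"increments": [[-1.53, -2.71, 0.6, 0, 0, 0, 0], [-1.53, -2.71, 0.6, 0, 0, 0, 0], [-1.53, -2.71, 0.6, 0, 0, 0, 0], [-1.53, -2.71, 0.6, 0, 0, 0, 0], [-1.53, -2.71, 0.6, 0, 0, 0, 0], [-1.53, -2.71, 0.6, 0, 0, 0, 0], [-1.53, -2.71, 0.6, 0, 0, 0, 0], [-1.53, -2.71, 0.6, 0, 0, 0, 0], [-1.53, -2.71, 0.6, 0, 0, 0, 0], [-1.53, -2.71, 0.6, 0, 0, 0, 0], [-1.53, -2.71, 0.6, 0, 0, 0, 0], [-1.53, -2.71, 0.6, 0, 0, 0, 0], [-1.53, -2.71, 0.6, 0, 0, 0, 0], [-1.53, -2.71, 0.6, 0, 0, 0, 0], [0, 0, 0, 0, 0, 0, 0], [0, 0, 0, 0, 0, 0, 0]]}}

```text
clock: 3.52
eef_pos: [491.7, 146.2, 143.5]
eef_rot: [3.141, -0.0, -3.026]
wrist_force: [-0.1, 0.2, 0.4]
finger_gap: 0.3
```

```bash
python3 - <<'E'
from h import *
for n in ("top","side"):
    p=camera(n); cv2.imwrite(f"pics/{n}2.png",p["image"][:,:,::-1])
    for d in recognise(p,"blue_button_top")[:2]: print(n,round(d["conf"],2),w(p,d["centre"]).round(0))
s=read_state(); print(s["clock"],s["eef_pos"],s["eef_rot"],s["wrist_force"],s["finger_gap"])
pt=np.array(s["eef_pos"])+[0,0,-22]
print(cv2.projectPoints(pt.reshape(1,3),np.array(p["rvec"],float),np.array(p["tvec"],float),np.array(p["K"]),None)[0])
E
```

```text
side 0.97 [495. 151.  68.]
3.725 [491.67044781 146.444336   143.69660608] [ 3.14152244e+00  3.70811803e-04 -3.02347754e+00] [ 0.03291228 -0.4969514  -0.62037726] 0.38397017748220924
[[[401.1226653  337.19676861]]]
```

View pics/side2.png

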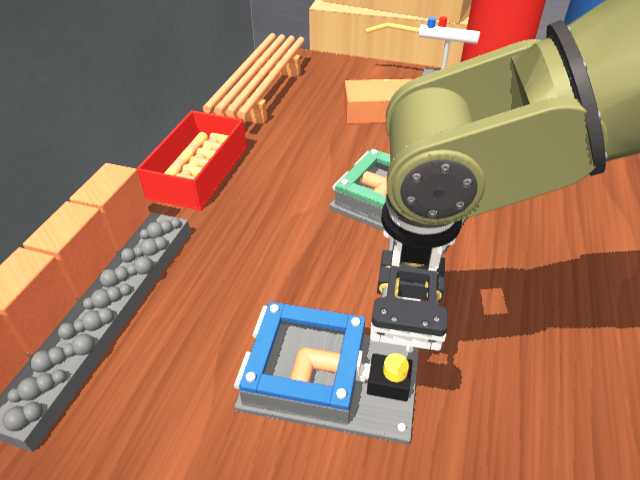

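View pics/top2.png

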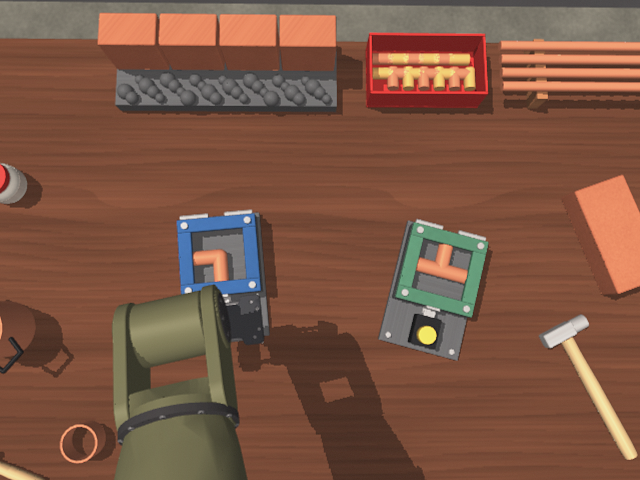

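```bash
python3 - <<'E'
import cv2
a=cv2.imread("pics/side2.png")[280:420,330:490]; cv2.imwrite("pics/z.png",cv2.resize(a,None,fx=4,fy=4,interpolation=cv2.INTER_CUBIC))
E
```

```text
(no output)
```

View pics/z.png

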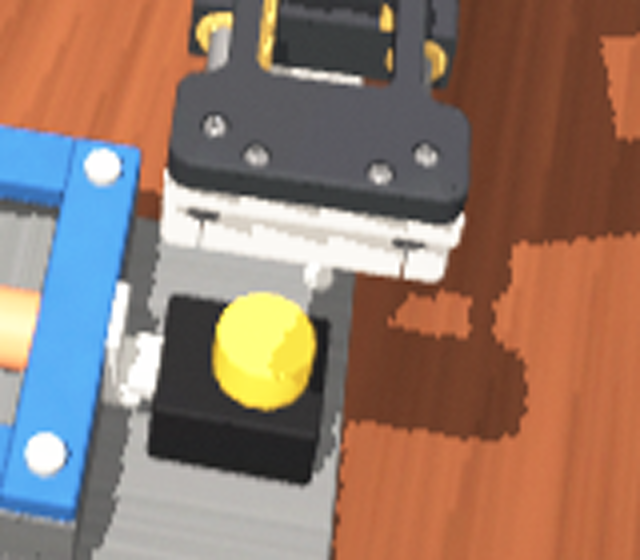

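The side view agrees with the estimate: the button top is at about (396,363). The closed tips are hidden behind the gripper body, but projecting the measured TCP puts them over the button. Next I'll go down to just above it.

Request:
{"api": "jog_arm", "payload": {"increments": [[0, 0, 1.5, 0, 0, 0, 0], [0, 0, 1.5, 0, 0, 0, 0], [0, 0, 1.5, 0, 0, 0, 0], [0, 0, 0.9, 0, 0, 0, 0], [0, 0, 0.2, 0, 0, 0, 0], [0, 0, 0, 0, 0, 0, 0]]}}

```text
clock: 4.47
eef_pos: [492.1, 145.8, 87.6]
eef_rot: [3.142, 0.0, -3.024]
wrist_force: [-0.7, 0.4, 0.2]
finger_gap: 0.4
```

Request:
{"api": "jog_arm", "payload": {"increments": [[0, 0, 0.3, 0, 0, 0, 0], [0, 0, 0.3, 0, 0, 0, 0], [0, 0, 0.2, 0, 0, 0, 0], [0, 0, 0, 0, 0, 0, 0]]}}

```text
clock: 4.97
eef_pos: [492.1, 145.8, 79.5]
eef_rot: [3.142, 0.0, -3.024]
wrist_force: [0.1, 0.2, 3.9]
finger_gap: 0.6
```

Contact: 3.9 N at tip height 57.5 mm, so the button is about 4.5 mm down. I'll press a little further.

Request:
{"api": "jog_arm", "payload": {"increments": [[0, 0, 0.2, 0, 0, 0, 0], [0, 0, 0.1, 0, 0, 0, 0], [0, 0, 0, 0, 0, 0, 0], [0, 0, 0, 0, 0, 0, 0]]}}

```text
clock: 5.48
eef_pos: [492.1, 145.8, 76.6]
eef_rot: [3.142, 0.0, -3.024]
wrist_force: [1.6, 0.8, 3.6]
finger_gap: 0.0
```

```bash
python3 - <<'E'
from h import *
p=camera("side"); cv2.imwrite("pics/side3.png",p["image"][:,:,::-1])
s=read_state(); print(s["clock"],s["eef_pos"],s["wrist_force"])
E
```

```text
5.525 [492.09700266 145.83176508  76.57941994] [1.46071974 1.30096644 4.01983435]
```

View pics/side3.png

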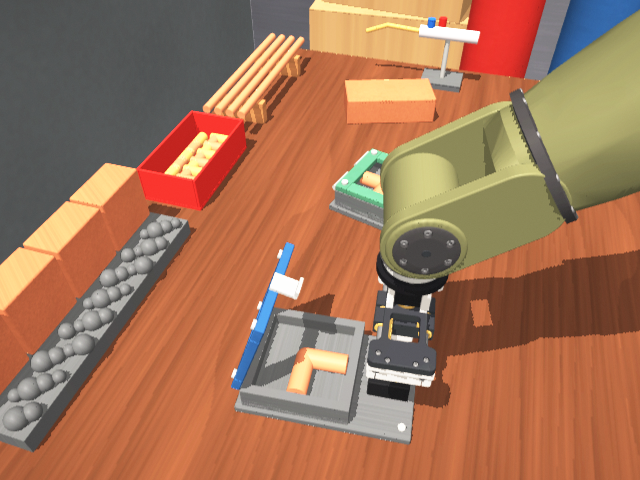

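The blue lid has let go and is swinging up; its top edge is at about (290,245). Now I'll go straight up, then back towards the robot.

Request:
{"api": "jog_arm", "payload": {"increments": [[0, 0, -0.5, 0, 0, 0, 0], [0, 0, -1, 0, 0, 0, 0], [0, 0, -2, 0, 0, 0, 0], [0, 0, -2.5, 0, 0, 0, 0], [0, 0, -2.5, 0, 0, 0, 0], [0, 0, -2.5, 0, 0, 0, 0], [1.5, 0, -2.5, 0, 0, 0, 0], [2.5, 0, -1.5, 0, 0, 0, 0], [2.5, 0, 0, 0, 0, 0, 0], [2.5, 0, 0, 0, 0, 0, 0], [2, 0, 0, 0, 0, 0, 0], [1, 0, 0, 0, 0, 0, 0], [0, 0, 0, 0, 0, 0, 0], [0, 0, 0, 0, 0, 0, 0]]}}

```text
clock: 7.28
eef_pos: [373.2, 131.7, 226.5]
eef_rot: [-3.142, -0.0, -3.024]
wrist_force: [-0.9, -0.2, 0.5]
finger_gap: 0.1
```

```bash
python3 - <<'E'
from h import *
P=[]
for n in ("side","top"):
    p=camera(n); P.append(p["image"][:,:,::-1])
    for k in("blue_lid","green_lid"):
        for d in recognise(p,k)[:1]: print(n,k,round(d["conf"],2),w(p,d["centre"]).round(0))
cv2.imwrite("pics/end.png",cv2.resize(np.vstack(P),(600,900))[:, :])
cv2.imwrite("pics/end_side.png",P[0]); cv2.imwrite("pics/end_top.png",P[1])
s=read_state(); print(s["clock"],s["eef_pos"],s["wrist_force"])
E
```

```text
side blue_lid 0.67 [694. 178. 139.]
side green_lid 0.55 [ 584. -227.   56.]
top blue_lid 0.98 [698. 164. 158.]
top green_lid 0.82 [ 578. -242.   62.]
7.575 [372.90056135 131.69181986 226.32696487] [ 0.64409214 -0.83243234  0.2020138 ]
```

View pics/end_side.png

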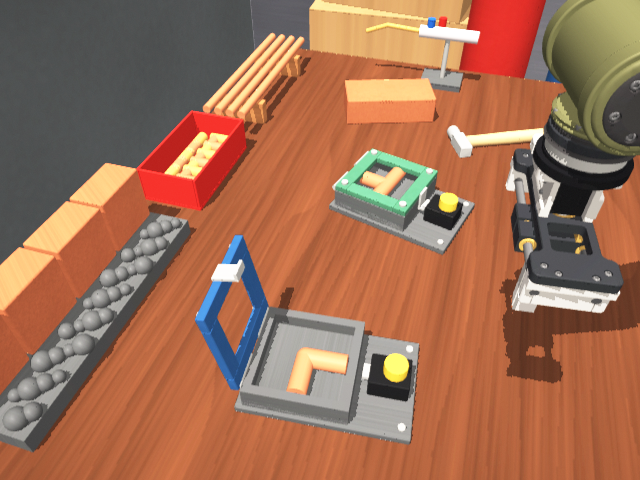

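View pics/end_top.png

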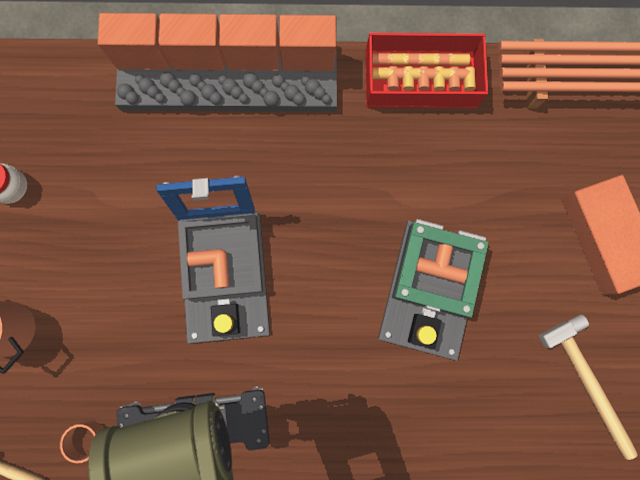

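The blue lid stands just past upright, with its top edge at (238,238)–(200,318) in the side view. The green lid is shut. I'll wait briefly and check that the lid is still and at its stop.

Request:
{"api": "jog_arm", "payload": {"increments": [[0, 0, 0, 0, 0, 0, 0], [0, 0, 0, 0, 0, 0, 0], [0, 0, 0, 0, 0, 0, 0], [0, 0, 0, 0, 0, 0, 0], [0, 0, 0, 0, 0, 0, 0], [0, 0, 0, 0, 0, 0, 0], [0, 0, 0, 0, 0, 0, 0], [0, 0, 0, 0, 0, 0, 0]]}}

```text
clock: 8.57
eef_pos: [372.8, 131.7, 226.4]
eef_rot: [-3.142, 0.0, -3.024]
wrist_force: [0.3, -0.9, 0.1]
finger_gap: 0.6
```

```bash
python3 - <<'E'
from h import *
p=camera("side"); im=p["image"][:,:,::-1]
d=np.abs(im[200:460,150:430].astype(int)-cv2.imread("pics/end_side.png")[200:460,150:430]).max(2); print("changed px",(d>40).sum())
a=0.12; b=np.array([492,146,0]); X=np.array([np.cos(a),np.sin(a),0]); Y=np.array([-X[1],X[0],0])
for th in (1.5,1.6,1.75):
    pts=[b+X*(190-140*np.cos(th))+Y*s+[0,0,54+140*np.sin(th)] for s in(-70,70)]
    print(th,cv2.projectPoints(np.array(pts),np.array(p["rvec"],float),np.array(p["tvec"],float),np.array(p["K"]),None)[0].round(0).reshape(-1,2).tolist())
E
```

```text
changed px 0
1.5 [[266.0, 236.0], [232.0, 325.0]]
1.6 [[255.0, 234.0], [220.0, 323.0]]
1.75 [[239.0, 234.0], [201.0, 322.0]]
```

The observed top edge, (238,238)–(200,318), matches the projection for 1.75 rad, and nothing has moved.

```bash
python3 -c "
from cell import *
print(sign_off())"
```

```text
the job is handed in; nothing more can be done
None
```

The blue jig's lid is fully open and the green jig's lid is still shut. I pressed the blue jig's yellow button with closed fingertips, backed the arm well clear, and handed the job in at about 8.6 s.

- **Press:** the button went down about 7 mm, with about 4 N at the wrist.
- **Blue lid:** its top edge in the side view matches the projection for 1.75 rad to within about 4 pixels. The lid did not move between two pictures about 1 s apart.
- **Green lid:** the last pictures show it shut, with its centre at about 56–62 mm height. The blue button has sprung back up.
- **Disagreements:** the camera estimates of the button's position differed by a few mm, so I aimed at their middle. The button network missed the button in the top view while the arm covered it.

No check failed.

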